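# Unhook the rail module and clamp it in the drill vice

### The arm

A 6-joint arm with a two-finger parallel gripper is mounted at the origin on a cart in front of the work surface, level with it; the furniture and walls round the work are solid. World frame = base frame: x ahead of the robot, y to its left, z up, the work surface at z = 0. Lengths are in m, angles in rad, forces in N, time in s.
With the tool pointing down it reaches from about 0.375 to 0.975 m from the base axis. Payload 3.8 kg.
Tool frame: the origin (TCP) lies midway between the tips of the shut fingers; the grasp point (between the pads) lies 19 mm behind it; z points along the fingers, y is the line along which they close (so a half turn about z gives the same grasp; the last joint's range is limited). The gripper opens to 85 mm and grips with 20 to 120 N. Pads are 22 mm wide; open, the fingers measure 114 mm over their backs; the gripper's body (76 mm by 85 mm) begins 54 mm behind the grasp point. The pads swing forward as they close: fully open they stand 13 mm farther back than shut.
Start: joints at [1.219, 0.264, 1.604, -0, 1.274, -0.037], TCP at [0.209, 0.642, 0.231] pointing down, gripper open.
Joint ranges: [-2.63, 2.63], [-0.94, 2.18], [0.31, 2.57], [-1.31, 4.45], [0, 2.66], [-2.55, 2.55]. Speed limits (rad/s): [2.57, 2.57, 3.14, 3.14, 3.14, 3.14].

### API

Orientations are given as a rotation vector (axis times angle).
In Python, from workcell import bot gives the robot as it stands.
- The arm moves only by the tool step_arm, never from a script. Its argument "motion" is a list of rows, each a list of 5 numbers: the finger opening in cm, from 0 to 8.54, then the shift along the tool's x, y, z in cm, then the turn about the tool's z in degrees. In form: [[claw, dx, dy, dz, twist], ...]. A call has 1 to 20 rows; each row is the pose to reach, as a shift and turn from the pose commanded when the call began, along the tool's axes at that moment; what a row does not reach only later rows make up. A row lasts 1/10 s, in which the tool goes at most 50 mm and 8.59 degrees, less where a joint would pass 70% of its speed; a pose out of reach is approached as far as the arm can. A call with a gripper value outside its range is refused whole. The fingers move at their own pace and stop on an object; "force" is the grip in N (left out, the last holds). Time passes only in rows, so rows that repeat a pose let the fingers close. It gives the time, the measured TCP pose, the force, the opening and the grip force at its end, in the units of the state.
- bot.read_state(): the state, without advancing time (a new reading comes with each control period).
- bot.read_camera(name): name is "scene" or "side" or "wrist"; returns (picture, depth): 400x640x3 uint8, red, green, blue; 400x640 float32, m along the optical axis (not along the pixel's ray), 0 where there is no reading.
- bot.calibration(name): a dict with "mtx" (3x3 intrinsics, pixels), "k1" (the pictures are not rectified: a ray, as slopes to the right and down, at radius r is drawn at 1 + k1 r^2 times it, then the intrinsics apply), "origin" and "orientation" of the camera in the world; the wrist camera has in their place "T_tool_cam" (4x4, takes a point from camera to tool coordinates, whose origin is the TCP and whose axes are the flange's). Camera axes: x right, y up, looking along -z (the intrinsics and any distortion apply to the point x, -y, -z); pixel columns grow to the right and rows downward; lengths in m; the calibration is good to about 2 mm. A picture is of the moment at which its call begins: read the wrist's pose just before it. calibration takes no time and is no camera call.
- bot.finish_job(): hands the job in; it is judged then, once.
The state is a dict: "time": time; "q": joint angles; "joint_vel": joint speeds; "joint_torque": joint torques, N m; "tool_pos": TCP position; "tcp_rot": TCP orientation; "wrist_force": force on the tool from outside, world axes, zero at the start; "torque": the same for the moment, N m; "width": opening from 0.0 (shut) to 1.0 (fully open); "grip_force": force on a finger pad.
Only numpy, scipy, OpenCV 4.12 (cv2) and the standard library are available. Lean on these libraries where they do the work, as an engineer would, in place of code of your own. Each camera call takes 0.05 s, during which the arm holds its last target. There are 200 camera calls.

### The job

The orange relay module on the sloping rail stand has to go into the small blue vice so that its terminal screws can be reworked. Without forcing it, tilt its lower end up off the rail, lift its top hook off the rail's upper edge, lay it on its back on the vice bed centred between the jaws, with its long sides along the jaw faces, and turn the crank clockwise until both jaws grip it; then let go. Leave the grey module hanging where it is.

Things in the scene. Friction and masses are not known exactly. Their poses are not given: they have to be found in the camera images.
- rail_stand: grey sheet-steel stand fixed to the bench; its plate (160 mm up-slope, 300 mm wide) rises at 30 degrees. Origin on the bench; x level, pointing uphill, y along the rail, z up. Point u up the slope, n square off the plate: x = u cos30 - n sin30, z = 50 mm + u sin30 + n cos30. End clamps at both rail ends and terminal blocks at the +y end (from y = 108 mm) reach n = 41 mm
- rail_edge (a point): middle of the upper edge of the steel hat rail (u = 17.5 mm, n = 15 mm), which runs along the stand's y over 284 mm. The rail has two flanges, 2 mm thick, top faces at n = 15 mm, outer edges at u = +17.5 and -17.5 mm; behind each flange is a free space 13 mm high and 6 mm deep
- orange_module: loose relay module on the rail, about 0.16 kg, grey with an orange front block. 90 long (x), 36 wide (y), 65 mm deep (z, out of the front). Origin mid back face; +x to the hooked end, uppermost on the rail. Grip the orange block across y: x -23..23, z 42..65 mm, dial 3.5 mm proud on it. The terminal shoulders are 43 mm deep. On its back it stands flat
- orange_module_hook (a point): inner corner of the module's hook, module frame (17.5, 0, 8) mm; it bears on the rail's upper edge and is the pivot for tilting. The back's recess (x -20..17.5, 8 mm deep) sits over the rail; the hook's leg (x 12.5..17.5, z 0..3 mm) reaches 5 mm behind the upper flange, so the top cannot be pulled straight off
- orange_module_toe (a point): lower wall of the recess at the back, module frame (-20, 0, 4) mm: it stands 2.5 mm below the lower flange edge, so the module lying flat cannot slide up. Pivot the lower end up 14 to 24 degrees about the hook (18 is good; let it ease 1 to 2 mm up the slope as it tilts), slide it 6 mm or more up the slope, then lift it away
- grey_module: the same module with a grey front block and a blue dial, hanging on the same rail about 10 cm from the orange one, on either side of it; it is to stay. Same frame
- drill_vice: small blue drill vice on a plywood board, fixed to the bench. Origin on the bench below the middle of the fixed jaw's rubber face (plane x = 0); x along the screw from the crank to the fixed jaw, z up. Flat bed 40 mm above the bench; jaws 72 mm wide (y), tops 72 mm above the bench; nut block at x -94..-82 mm, 50 mm wide, 70 mm high. The moving jaw is on the -x side
- moving_jaw: sliding jaw of the vice; origin at the middle of the foot of its face, 40 mm above the bench. The vice's opening is minus its x in the vice's frame: 44 to 52 mm at the start; the module is 36 mm wide. It pushes a part lying loose on the bed along to the fixed jaw. Its face is a black rubber liner that gives 8 N a mm and stands 3.5 mm proud of the jaw
- crank (a joint): angle of the vice's crank, rad; 0 with the knob at the top and the jaws 48 mm open; positive opens. Clockwise as seen from the robot (to smaller values) closes, 8 mm a turn. Held by friction where it is left. About 2 to 3 N at the knob turn it; a quarter turn past the first firm touch on both jaws grips with some 16 N. Crank and knob travel with the jaw
- crank_knob (a point): middle of the black spinner knob on the crank: 18 mm in diameter, 30 mm long, lying along the vice's x, 32 mm off the screw's axis. It turns freely on its pin, so it can be gripped from above across the vice's y and led round
- crank_axis (a point): point on the screw's axis level with the middle of the knob, 58 mm above the bench; the knob circles round it in the vice's y-z plane
Not all that is in view belongs to the job. Leave any brown look-alike of the orange_module alone.

How it is judged:
By the outcome, as a careful person would: the job done as asked, in the order asked, and still so for the second after the job is handed in, with the robot touching nothing.
It also fails if it takes over 61 s, if anything falls off the work surface, if the arm or the gripper's body presses on something with over 40 N, if the wrist force passes 120 N, or if a joint passes its speed limit or range.

## Working session

There is one attempt and no reset: what is moved stays moved. The work goes in short steps, Python scripts to look and compute and a tool call to move; the robot and the scene stay as the last step left them, time stands still between calls to the robot, and variables do not carry over. Pictures are saved under pics/ and viewed, at most 10 in all, crops included, and the job is handed in when it is done.

Besides the shell and the picture viewer there is one more tool, called after "Call:" in YAML: its name, and indented under it one key for each argument. step_arm: Moves the arm, as the interface text tells. Its arguments: {"type":"object","properties":{"motion":{"type":"array","items":{"type":"array","items":{"type":"number"}}},"force":{"type":"number"}},"required":["motion"]}

```bash
ls; mkdir -p pics; cat > h.py <<'E'
import numpy as np, cv2
from workcell import bot
from scipy.spatial.transform import Rotation as R
def save(n,f):
    im,d=bot.read_camera(n); cv2.imwrite(f'pics/{f}.png',im[:,:,::-1]); np.save(f'pics/{f}.npy',d); np.save(f'pics/{f}_rgb.npy',im)
    return im,d
def campose(n,st=None):
    c=bot.calibration(n)
    if 'T_tool_cam' in c:
        T=np.eye(4);T[:3,:3]=R.from_rotvec(st['tcp_rot']).as_matrix();T[:3,3]=st['tool_pos']
        T=T@np.array(c['T_tool_cam']); return c,T[:3,:3],T[:3,3]
    o=np.array(c['orientation']); Rm=o if o.shape==(3,3) else R.from_rotvec(o).as_matrix()
    return c,Rm,np.array(c['origin'])
def rays(n,uv,st=None):
    c,Rm,o=campose(n,st); K=np.array(c['mtx']); uv=np.atleast_2d(np.asarray(uv,float))
    p=(uv-[K[0,2],K[1,2]])/[K[0,0],K[1,1]]; q=p.copy()
    for _ in range(20): q=p/(1+c['k1']*(q**2).sum(1,keepdims=True))
    return o,(np.c_[q[:,0],-q[:,1],-np.ones(len(q))])@Rm.T
def pts(n,uv,depth,st=None):
    o,d=rays(n,uv,st); uv=np.atleast_2d(uv).astype(int); z=depth[uv[:,1],uv[:,0]]
    return o+d*z[:,None]
E
python3 - <<'E'
from h import *
print(bot.read_state())
for n in ['scene','side','wrist']:
    print(n,bot.calibration(n))
save('scene','s0');save('side','d0')
a=cv2.imread('pics/s0.png')
E
```

```text
pics
{'time': 0.0, 'q': array([ 1.21910447e+00,  2.64775069e-01,  1.60542487e+00, -3.38443899e-05,
        1.27368489e+00, -3.69018556e-02]), 'joint_vel': array([-0.00049855,  0.00040919,  0.00015281, -0.00266596,  0.00143741,
        0.00027283]), 'joint_torque': array([-1.34483958e-03, -5.15134227e+01, -3.67304063e+01, -4.80882609e-04,
        1.34399461e-02, -1.23290572e-06]), 'tool_pos': array([0.20874549, 0.64111982, 0.22991979]), 'tcp_rot': array([-0.49235176, -3.10235402,  0.00354214]), 'wrist_force': array([-0.14338751,  0.36300133, -0.27022169]), 'torque': array([ 0.03888252, -0.02652208, -0.0388374 ]), 'grip_force': 0.0, 'width': 1.001635110805925}
scene {'mtx': array([[409.69384073,   0.        , 323.70475316],
       [  0.        , 409.69384073, 197.74513047],
       [  0.        ,   0.        ,   1.        ]]), 'k1': -0.02055353184120895, 'origin': array([-0.07046826,  0.53768204,  0.52057371]), 'orientation': array([ 0.54793262, -1.09245395, -1.99981477])}
side {'mtx': array([[460.09099327,   0.        , 321.27558981],
       [  0.        , 460.09099327, 189.90446449],
       [  0.        ,   0.        ,   1.        ]]), 'k1': 0.040662557548166035, 'origin': array([ 0.38038888, -0.73592338,  0.73482005]), 'orientation': array([ 0.90599642, -0.06545882, -0.13379106])}
wrist {'mtx': array([[352.51675818,   0.        , 314.3779385 ],
       [  0.        , 352.51675818, 200.10547594],
       [  0.        ,   0.        ,   1.        ]]), 'k1': -0.05085902224570187, 'T_tool_cam': array([[-2.73323761e-04,  9.64150075e-01,  2.65357414e-01,
         6.74189869e-02],
       [ 9.99999539e-01,  5.07684891e-04, -8.14602414e-04,
        -1.24395513e-03],
       [-9.20116929e-04,  2.65357069e-01, -9.64149770e-01,
        -1.42479343e-01],
       [ 0.00000000e+00,  0.00000000e+00,  0.00000000e+00,
         1.00000000e+00]])}
```

View pics/s0.png

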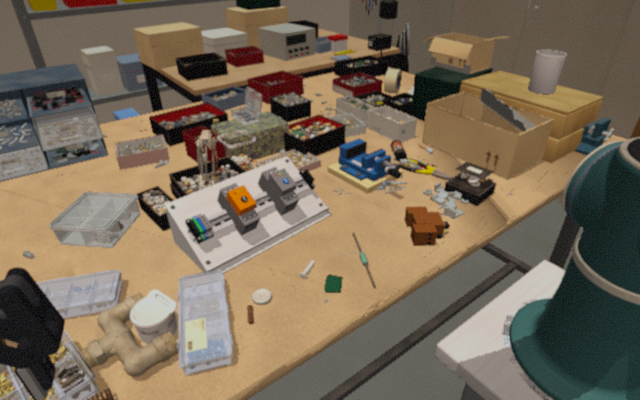

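View pics/d0.png

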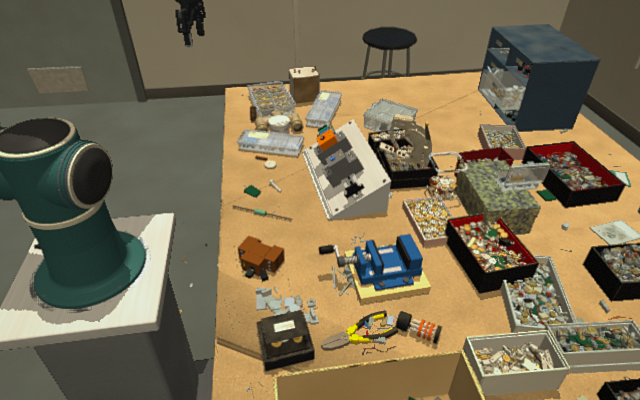

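Scene: orange block at (238,203), grey module (281,185), vice (362,160). Side view: vice at (385,262), crank knob around (325,250); the brown decoy is at (260,255).

```bash
python3 - <<'E'
from h import *
for f,n,uvs in [('s0','scene',[(238,203),(240,193),(281,185),(283,178),(200,230),(210,265),(329,210),(290,160),(168,210),(345,150),(362,160),(395,165)]),('d0','side',[(328,140),(340,165),(352,188),(350,123),(390,180),(388,214),(325,218),(305,155),(326,250),(345,253),(380,262),(410,245),(365,298),(430,285)])]:
    d=np.load(f'pics/{f}.npy'); 
    for uv,p in zip(uvs,pts(n,uvs,d)): print(n,uv,p.round(3))
# orange masks
for f,n in [('s0','scene'),('d0','side')]:
    im=np.load(f'pics/{f}_rgb.npy'); d=np.load(f'pics/{f}.npy')
    hsv=cv2.cvtColor(im,cv2.COLOR_RGB2HSV)
    for nm,lo,hi in [('orange',(8,200,150),(16,255,255)),('blue',(104,130,60),(122,255,255))]:
        m=cv2.inRange(hsv,lo,hi); k,l,s,c=cv2.connectedComponentsWithStats(m)
        for i in range(1,k):
            if s[i,4]>60:
                v,u=np.where(l==i); P=pts(n,np.c_[u,v],d); print(n,nm,s[i],c[i].round(),np.median(P,0).round(3),P.min(0).round(3),P.max(0).round(3))
E
```

```text
scene (238, 203) [0.527 0.284 0.108]
scene (240, 193) [0.546 0.269 0.115]
scene (281, 185) [0.537 0.185 0.106]
scene (283, 178) [0.547 0.173 0.113]
scene (200, 230) [0.535 0.36  0.076]
scene (210, 265) [0.506 0.364 0.016]
scene (329, 210) [ 0.534  0.066 -0.002]
scene (290, 160) [0.651 0.09  0.085]
scene (168, 210) [0.624 0.386 0.083]
scene (345, 150) [ 0.643 -0.07   0.066]
scene (362, 160) [ 0.584 -0.074  0.06 ]
scene (395, 165) [ 0.508 -0.11   0.066]
side (328, 140) [0.54  0.249 0.116]
side (340, 165) [0.556 0.159 0.099]
side (352, 188) [0.573 0.092 0.079]
side (350, 123) [0.623 0.375 0.087]
side (390, 180) [0.662 0.091 0.093]
side (388, 214) [0.661 0.075 0.002]
side (325, 218) [ 0.509  0.085 -0.   ]
side (305, 155) [0.492 0.359 0.002]
side (326, 250) [ 0.484 -0.089  0.07 ]
side (345, 253) [ 0.531 -0.052  0.016]
side (380, 262) [ 0.583 -0.137  0.071]
side (410, 245) [ 0.654 -0.102  0.073]
side (365, 298) [ 0.547 -0.178  0.018]
side (430, 285) [ 0.69 -0.15  0.  ]
scene blue [340 140  50  40 884] [362. 162.] [ 0.579 -0.081  0.043] [-0.07  -0.176  0.005] [0.778 0.538 0.521]
side orange [317 130  19  16 125] [325. 137.] [0.537 0.265 0.114] [ 0.38  -0.736  0.083] [0.56  0.29  0.735]
side blue [ 355  235   67   55 1545] [391. 264.] [ 0.612 -0.134  0.041] [ 0.38  -0.736  0.022] [ 0.671 -0.054  0.735]
```

```bash
cat >> h.py <<'E'
def go(p,yaw=None,st=None,ref=None):
    """tool shift in cm and twist (deg) to put the TCP at p with the tool's y axis at world yaw (deg, mod 180)"""
    st=st or bot.read_state(); M=R.from_rotvec(st['tcp_rot']).as_matrix()
    t0=st['tool_pos'] if ref is None else ref
    d=M.T@(np.array(p)-t0)*100; tw=0
    if yaw is not None:
        y0=np.degrees(np.arctan2(M[1,1],M[0,1])); tw=-((yaw-y0+90)%180-90)
    print('shift',d.round(2),'twist',round(tw,1),'q',st['q'].round(2),'t',round(st['time'],2)); return d,tw
E
python3 - <<'E'
from h import *
go((0.54,0.21,0.26),97)
E
```

```text
shift [-44.85 -30.75  -2.93] twist -25.0 q [ 1.22  0.26  1.61  0.    1.27 -0.04] t 0.1
```

Call:
step_arm:
  motion:
    - [8.5, -44.8, -30.8, -2.9, -25]
    - [8.5, -44.8, -30.8, -2.9, -25]
    - [8.5, -44.8, -30.8, -2.9, -25]
    - [8.5, -44.8, -30.8, -2.9, -25]
    - [8.5, -44.8, -30.8, -2.9, -25]
    - [8.5, -44.8, -30.8, -2.9, -25]
    - [8.5, -44.8, -30.8, -2.9, -25]
    - [8.5, -44.8, -30.8, -2.9, -25]
    - [8.5, -44.8, -30.8, -2.9, -25]
    - [8.5, -44.8, -30.8, -2.9, -25]
    - [8.5, -44.8, -30.8, -2.9, -25]
    - [8.5, -44.8, -30.8, -2.9, -25]
    - [8.5, -44.8, -30.8, -2.9, -25]
    - [8.5, -44.8, -30.8, -2.9, -25]
    - [8.5, -44.8, -30.8, -2.9, -25]
    - [5.5, -44.8, -30.8, -2.9, -25]

```text
time: 1.7
tool_pos: [0.5388, 0.2114, 0.2602]
tcp_rot: [0.194, -3.135, -0.0]
wrist_force: [-0.0, -1.4, -0.7]
width: 0.853
grip_force: 0.0
```

```bash
python3 - <<'E'
from h import *
st=bot.read_state()
im,d=save('wrist','w1')
import pickle; pickle.dump(st,open('pics/w1.pkl','wb'))
go((0.57,-0.08,0.26),97,st)
E
```

```text
shift [ 5.000e-01 -2.931e+01  1.000e-02] twist 0.1 q [ 0.33  0.07  1.78  0.    1.3  -1.36] t 1.7
```

View pics/w1.png

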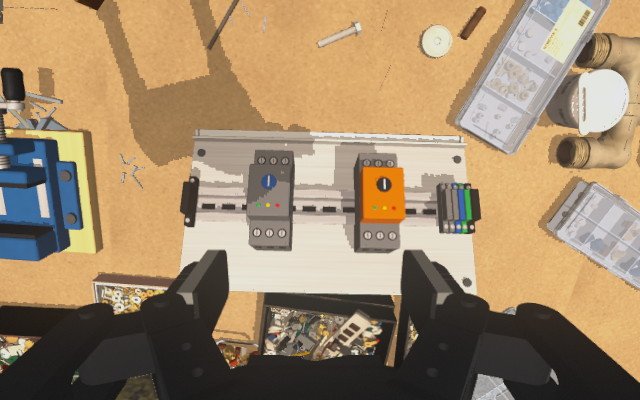

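```bash
cat > stand.py <<'E'
from h import *
import pickle,sys
def stand(f,n,box,st=None):
    im=np.load(f'pics/{f}_rgb.npy'); d=np.load(f'pics/{f}.npy')
    u,v=np.meshgrid(np.arange(box[0],box[1]),np.arange(box[2],box[3])); uv=np.c_[u.ravel(),v.ravel()]
    P=pts(n,uv,d,st); P=P[d[uv[:,1],uv[:,0]]>0]
    rng=np.random.default_rng(0); best=0
    for _ in range(600):
        a,b,c=P[rng.choice(len(P),3,False)]; nn=np.cross(b-a,c-a); L=np.linalg.norm(nn)
        if L<1e-6: continue
        nn=nn/L*np.sign(nn[2]+1e-9)
        if abs(nn[2]-np.cos(np.pi/6))>.05: continue
        k=(abs((P-a)@nn)<.002).sum()
        if k>best: best=k; bn,ba=nn,a
    for _ in range(3):
        Q=P[abs((P-ba)@bn)<.002]; ba=Q.mean(0); bn=np.linalg.svd(Q-ba,full_matrices=False)[2][2]; bn*=np.sign(bn[2])
    h=-bn[:2]/np.linalg.norm(bn[:2]); yaw=np.degrees(np.arctan2(h[1],h[0]))
    print(f,'n',bn.round(3),'slope',np.degrees(np.arccos(bn[2])).round(2),'yaw',yaw.round(2),best,len(P))
    ax=np.r_[h,0]; ay=np.r_[-h[1],h[0],0]
    # origin line : plate point at z=.05, n=0
    x0=ba@ax-(ba[2]-.05)/np.tan(np.pi/6); ys=Q@ay; us=(Q@ax-x0)/np.cos(np.pi/6)
    print(' x0',x0.round(4),'y edges',np.percentile(ys,[0,.5,99.5,100]).round(4),'u edges',np.percentile(us,[0,.5,99.5,100]).round(4))
    return ax,ay,x0
def modframe(P,ax,ay,x0):
    x=P@ax-x0; z=P[:,2]-.05; c,s=np.cos(np.pi/6),.5
    return np.c_[x*c+z*s, P@ay, -x*s+z*c]
if __name__=='__main__':
    st=pickle.load(open('pics/w1.pkl','rb'))
    for f,n,box,s in [('w1','wrist',(180,480,135,292),st),('s0','scene',(165,330,155,270),None)]:
        ax,ay,x0=stand(f,n,box,s)
        im=np.load(f'pics/{f}_rgb.npy'); d=np.load(f'pics/{f}.npy'); hsv=cv2.cvtColor(im,cv2.COLOR_RGB2HSV)
        m=cv2.inRange(hsv,(8,200,120),(18,255,255)); k,l,ss,c=cv2.connectedComponentsWithStats(m)
        i=1+np.argmax(ss[1:,4]); print(ss[i])
        v,u=np.where(cv2.erode((l==i).astype(np.uint8),np.ones((1,1)))>0); P=pts(n,np.c_[u,v],d,s); W=modframe(P,ax,ay,x0)
        top=W[abs(W[:,2]-72)<4e3]; print(' all',np.percentile(W,[1,50,99],axis=0).round(4).tolist())
        t=W[W[:,2]>np.percentile(W[:,2],60)-.006]; print(' top',np.percentile(t,[1,50,99],axis=0).round(4).tolist())
        yc=np.percentile(t[:,1],[1,99]).mean(); 
        # all things at height of the block in rail zone
        print(' world of u0 n72', (ax*(x0)+ay*yc).round(4))
E
python3 stand.py
```

```text
w1 n [-0.498 -0.049  0.866] slope 30.02 yaw 5.65 23286 46899
 x0 0.5961 y edges [0.0226 0.0247 0.3211 0.3234] u edges [-0.0883 -0.0746  0.0831  0.0852]
[ 361  167   44   56 2032]
 all [[-0.0217, 0.1979, 0.0575], [0.0045, 0.2145, 0.0717], [0.0235, 0.2321, 0.0735]]
 top [[-0.0217, 0.1979, 0.0682], [0.0034, 0.2145, 0.0718], [0.0234, 0.2321, 0.0736]]
 world of u0 n72 [0.572  0.2727 0.    ]
s0 n [-0.5   -0.05   0.865] slope 30.16 yaw 5.67 5195 18901
 x0 0.599 y edges [0.0227 0.0254 0.3222 0.3242] u edges [-0.1083 -0.1044  0.0831  0.153 ]
[227 187  29  28 414]
 all [[-0.0255, 0.2012, 0.0537], [-0.005, 0.2243, 0.0716], [0.0181, 0.235, 0.0763]]
 top [[-0.1618, 0.2009, 0.0664], [-0.0047, 0.2217, 0.0719], [0.0181, 0.3884, 0.396]]
 world of u0 n72 [0.5669 0.3524 0.    ]
```

Call:
step_arm:
  motion:
    - [5.5, 0.5, -29.3, 0, 0]
    - [5.5, 0.5, -29.3, 0, 0]
    - [5.5, 0.5, -29.3, 0, 0]
    - [5.5, 0.5, -29.3, 0, 0]
    - [5.5, 0.5, -29.3, 0, 0]
    - [5.5, 0.5, -29.3, 0, 0]
    - [5.5, 0.5, -29.3, 0, 0]
    - [5.5, 0.5, -29.3, 0, 0]
    - [5.5, 0.5, -29.3, 0, 0]

```text
time: 2.65
tool_pos: [0.5701, -0.08, 0.2602]
tcp_rot: [0.193, -3.136, -0.001]
wrist_force: [0.2, 0.2, 0.4]
width: 0.642
grip_force: 0.0
```

```bash
python3 - <<'E'
from h import *
import pickle
st=bot.read_state(); im,d=save('wrist','w2'); pickle.dump(st,open('pics/w2.pkl','wb'))
E
```

```text
(no output)
```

View pics/w2.png

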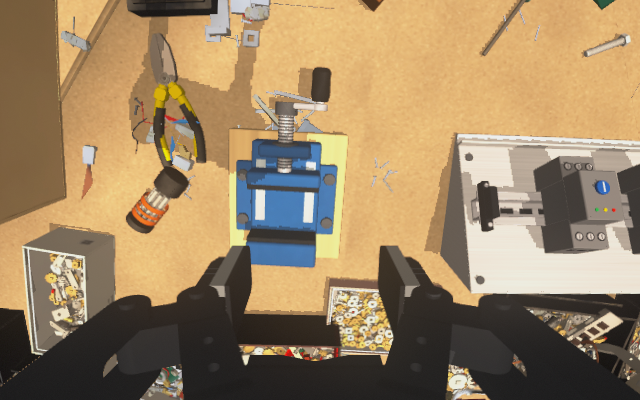

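```bash
python3 - <<'E'
from h import *
import pickle
st=pickle.load(open('pics/w2.pkl','rb')); d=np.load('pics/w2.npy'); im=np.load('pics/w2_rgb.npy')
u,v=np.meshgrid(np.arange(225,350),np.arange(60,272)); uv=np.c_[u.ravel(),v.ravel()]
P=pts('wrist',uv,d,st); rgb=im[uv[:,1],uv[:,0]].astype(int)
def rect(m,nm):
    (c,s,a)=cv2.minAreaRect((P[m][:,:2]*1000).astype(np.float32)); print(nm,m.sum(),np.round(c,1),np.round(s,1),round(a,2),'z',np.percentile(P[m][:,2],[5,50,95]).round(4)); return
top=abs(P[:,2]-.0725)<.004
V=uv[:,1]; U=uv[:,0]
M=np.zeros(d.shape,np.uint8); M[V[top],U[top]]=1
k,l,s,c=cv2.connectedComponentsWithStats(M)
for i in range(1,k):
    if s[i,4]>60: rect((l[V,U]==i)&top,('comp',s[i].tolist()))
blue=(rgb[:,2]>rgb[:,0]*1.6)&(rgb[:,2]>50)
rect(top&blue&(V>225),'fixed blue'); rect(top&~blue&(V>225),'fixed liner')
rect(top&blue&(V>165)&(V<200),'mov blue'); rect(top&~blue&(V>165)&(V<200),'mov liner')
rect((abs(P[:,2]-.04)<.004)&blue,'bed')
kn=(U>308)&(U<334)&(V>62)&(V<105)&(P[:,2]>.03)&(rgb.sum(1)<150); rect(kn,'knob')
cr=(U>272)&(U<330)&(V>95)&(V<115)&(P[:,2]>.03)&(rgb.sum(1)>150); rect(cr,'arm')
sc=(U>275)&(U<297)&(V>112)&(V<140)&(P[:,2]>.045); rect(sc,'screw')
pl=(rgb[:,0]>180)&(rgb[:,1]>150)&(P[:,2]>.01)&(P[:,2]<.025); rect(pl,'board')
np.save('pics/P.npy',np.c_[uv,P])
for vv in (170,176,180,183,186,190,195,225,230,233,236,240,244,250): 
    mm=(V==vv)&(abs(U-283)<3); print(vv,np.median(P[mm],0).round(4),np.median(rgb[mm],0))
E
```

```text
('comp', [305, 68, 26, 43, 691]) 691 [489.8 -86.2] [19.9 38.5] 85.8 z [0.0692 0.0721 0.0742]
('comp', [258, 144, 53, 15, 585]) 585 [ 549.2 -112.2] [13.1 49.1] 3.58 z [0.0687 0.0698 0.0711]
('comp', [246, 172, 75, 21, 1272]) 1272 [ 579.7 -110.2] [17.8 71.6] 3.55 z [0.0693 0.0707 0.0719]
('comp', [246, 237, 70, 30, 1766]) 1766 [ 652.4 -105.2] [29.4 71. ] 4.21 z [0.0696 0.0715 0.0729]
fixed blue 1423 [ 654.6 -105.4] [24.7 69.7] 4.23 z [0.0702 0.0717 0.073 ]
fixed liner 343 [ 652.4 -105.2] [29.4 71. ] 4.21 z [0.0689 0.0702 0.0715]
mov blue 929 [ 579.7 -110.1] [17.8 71.6] 3.55 z [0.0692 0.0707 0.072 ]
mov liner 343 [ 579.7 -110.8] [17.3 70.3] 3.7 z [0.0693 0.0705 0.0718]
bed 2614 [ 591.9 -109.5] [95.5 72.3] 3.65 z [0.0386 0.04   0.0412]
knob 1 [476.6 -93.3] [0. 0.] 0.0 z [0.0686 0.0686 0.0686]
arm 619 [ 506.1 -100.3] [14.3 52. ] 14.34 z [0.0632 0.0683 0.0732]
screw 426 [ 522.9 -103.8] [27.3 41.2] 20.9 z [0.0603 0.0642 0.0676]
board 3786 [ 594.8 -108.9] [172.9 130.2] 3.36 z [0.0166 0.0179 0.0192]
170 [ 0.5686 -0.1114  0.065 ] [237. 238. 231.]
176 [ 0.5733 -0.1104  0.0711] [ 72. 123. 178.]
180 [ 0.5773 -0.1101  0.0707] [ 73. 125. 183.]
183 [ 0.5801 -0.1097  0.071 ] [ 72. 124. 180.]
186 [ 0.5832 -0.1095  0.0708] [71. 82. 96.]
190 [ 0.5873 -0.1091  0.0704] [71. 75. 87.]
195 [ 0.6004 -0.1104  0.0393] [ 74. 127. 184.]
225 [ 0.6341 -0.1071  0.0395] [ 74. 126. 182.]
230 [ 0.6381 -0.1063  0.0438] [53. 54. 56.]
233 [ 0.6382 -0.1056  0.0533] [53. 50. 47.]
236 [ 0.6382 -0.1048  0.0617] [54. 50. 47.]
240 [ 0.639  -0.104   0.0702] [73. 67. 61.]
244 [ 0.6433 -0.1036  0.07  ] [ 64.  96. 135.]
250 [ 0.6492 -0.1029  0.072 ] [ 74. 122. 175.]
```

Wrist view: fixed jaw liner at (283,235), moving jaw (283,182), nut block (278,147), knob at (321,83), i.e. the crank is at about +77° and the jaws 49.7 mm open. Vice yaw is about 3.8°.

```bash
python3 - <<'E'
from h import *
import pickle
from stand import stand,modframe
st=pickle.load(open('pics/w1.pkl','rb'))
ax,ay,x0=stand('w1','wrist',(180,480,135,292),st)
t=ax*(x0-.0395)+ay*.215; t[2]=.0885; print(t)
s=bot.read_state()
go(t+[0,0,.11],95.65,s); go(t,95.65,s)
# grey module reference
d=np.load('pics/w1.npy'); W=modframe(pts('wrist',[(275,190),(270,200)],d,st),ax,ay,x0); print(W)
E
```

```text
w1 n [-0.498 -0.049  0.866] slope 30.02 yaw 5.65 23286 46899
 x0 0.5961 y edges [0.0226 0.0247 0.3211 0.3234] u edges [-0.0883 -0.0746  0.0831  0.0852]
[0.53268372 0.26875921 0.0885    ]
shift [-0.57 35.03  6.19] twist 1.4 q [-0.18  0.06  1.79  0.    1.3  -1.88] t 2.7
shift [-0.58 35.03 17.19] twist 1.4 q [-0.18  0.06  1.79  0.    1.3  -1.88] t 2.7
[[0.00076784 0.12327979 0.07134934]
 [0.00964152 0.11950625 0.07139088]]
```

Call:
step_arm:
  motion:
    - [5.5, -0.6, 35, 2, 1.4]
    - [5.5, -0.6, 35, 2, 1.4]
    - [5.5, -0.6, 35, 2, 1.4]
    - [5.5, -0.6, 35, 2, 1.4]
    - [5.5, -0.6, 35, 2, 1.4]
    - [5.5, -0.6, 35, 2, 1.4]
    - [5.5, -0.6, 35, 2, 1.4]
    - [5.5, -0.6, 35, 2, 1.4]
    - [5.5, -0.6, 35, 6, 1.4]
    - [5.5, -0.6, 35, 10, 1.4]
    - [5.5, -0.6, 35, 13, 1.4]
    - [5.5, -0.6, 35, 13, 1.4]
    - [5.5, -0.6, 35, 13, 1.4]

```text
time: 4.0
tool_pos: [0.5331, 0.2672, 0.1304]
tcp_rot: [0.154, -3.137, 0.001]
wrist_force: [0.0, -0.1, 0.7]
width: 0.646
grip_force: 0.0
```

```bash
python3 - <<'E'
from h import *
import pickle
s=bot.read_state(); im,d=save('wrist','w3'); pickle.dump(s,open('pics/w3.pkl','wb'))
go([.5327,.2688,.0885],95.65,s)
E
```

```text
shift [0.02 0.16 4.19] twist -0.0 q [ 0.42  0.2   1.88 -0.    1.07 -1.25] t 4.0
```

View pics/w3.png

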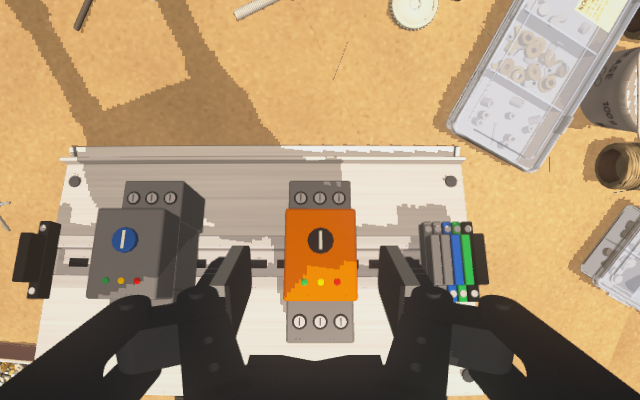

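Orange block at (320,255) is centred between the fingers; descend.

Call:
step_arm:
  motion:
    - [5.5, 0, 0, 2.2, 0]
    - [5.5, 0, 0, 4.2, 0]
    - [5.5, 0, 0, 4.2, 0]
    - [5.5, 0, 0, 4.2, 0]

```text
time: 4.45
tool_pos: [0.5349, 0.2675, 0.0904]
tcp_rot: [-0.152, 3.135, 0.002]
wrist_force: [0.0, 0.7, 0.1]
width: 0.654
grip_force: 0.0
```

Call:
step_arm:
  motion:
    - [3, 0, 0, 0, 0]
    - [3, 0, 0, 0, 0]
    - [3, 0, 0, 0, 0]
    - [3, 0, 0, 0, 0]
    - [3, 0, 0, 0, 0]
    - [3, 0, 0, 0, 0]
  force: 20

```text
time: 5.05
tool_pos: [0.5352, 0.2678, 0.0907]
tcp_rot: [-0.152, 3.134, 0.002]
wrist_force: [-1.5, 1.0, 6.6]
width: 0.418
grip_force: 24.0
```

Call:
step_arm:
  motion:
    - [3, -0.1, 0, -0.16, 0]
    - [3, -0.2, 0, -0.32, 0]
    - [3, -0.38, 0, -0.48, 0]
    - [3, -0.38, 0, -0.48, 0]

```text
time: 5.45
tool_pos: [0.5375, 0.2671, 0.0929]
tcp_rot: [0.152, -3.137, 0.0]
wrist_force: [-0.2, -0.5, -2.1]
width: 0.415
grip_force: 23.6
```

Call:
step_arm:
  motion:
    - [3, -0.14, 0, -0.15, 0]
    - [3, -0.28, 0, -0.3, 0]
    - [3, -0.42, 0, -0.42, 0]
    - [3, -0.57, 0, -0.54, 0]
    - [3, -0.72, 0, -0.68, 0]
    - [3, -0.87, 0, -0.81, 0]
    - [3, -0.87, 0, -0.81, 0]
    - [3, -0.87, 0, -0.81, 0]

```text
time: 6.25
tool_pos: [0.5479, 0.2687, 0.1026]
tcp_rot: [-0.152, 3.134, 0.002]
wrist_force: [-0.1, -0.2, -0.8]
width: 0.418
grip_force: 21.0
```

```bash
python3 - <<'E'
from h import *
import pickle
s=bot.read_state(); print(s['wrist_force'],s['tool_pos']); im,d=save('wrist','w4'); pickle.dump(s,open('pics/w4.pkl','wb'))
save('side','d4')
a=cv2.resize(cv2.imread('pics/d4.png')[80:240,250:450],None,fx=2.5,fy=2.5); b=cv2.resize(cv2.imread('pics/w4.png')[100:400,100:540],None,fx=.68,fy=.68)
c=np.zeros((600,500,3),np.uint8); c[:400]=a; c[400:600,:293]=b[:200,:293]; cv2.imwrite('pics/c4.png',a)
# orange top-face slope via wrist depth
hsv=cv2.cvtColor(im,cv2.COLOR_RGB2HSV); m=cv2.inRange(hsv,(8,200,90),(22,255,255)); v,u=np.where(m>0); P=pts('wrist',np.c_[u,v],d,s)
P=P[d[v,u]>0]
for it in range(6):
    c0=np.median(P,0) if it==0 else Q.mean(0); Q=P if it==0 else P[abs((P-c0)@n)<.003]; c0=Q.mean(0); n=np.linalg.svd(Q-c0,full_matrices=False)[2][2]; n*=np.sign(n[2])
print(len(P),len(Q),n,np.degrees(np.arccos(n[2])),c0)
E
```

```text
[-0.06004613 -0.1546509  -0.77798992] [0.54792748 0.2686552  0.10260806]
9785 9773 [-0.34497348 -0.04187673  0.93767779] 20.334841319613915 [0.54886683 0.26738811 0.1235144 ]
```

View pics/c4.png

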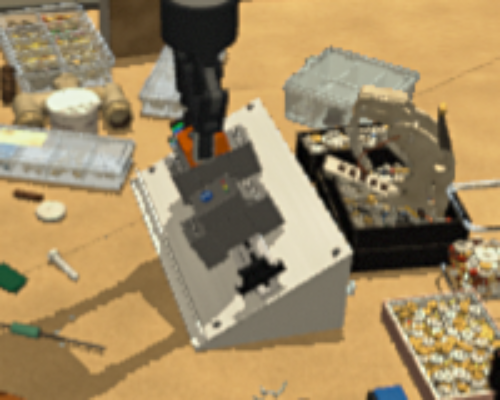

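```bash
cat > mod.py <<'E'
from h import *
def module(tag,hd=None):
    s=bot.read_state(); im,d=save('wrist',tag)
    hsv=cv2.cvtColor(im,cv2.COLOR_RGB2HSV); m=cv2.inRange(hsv,(8,200,70),(22,255,255))
    k,l,ss,c=cv2.connectedComponentsWithStats(m); i=1+np.argmax(ss[1:,4])
    v,u=np.where((l==i)&(d>0)); P=pts('wrist',np.c_[u,v],d,s)
    Q=P
    for it in range(8):
        c0=Q.mean(0); n=np.linalg.svd(Q-c0,full_matrices=False)[2][2]; n*=np.sign(n[2]); Q=P[abs((P-c0)@n)<.0025]
    return s,Q,n,c0
def onrail(tag,x0=.5961,yaw=5.65):
    s,Q,n,c0=module(tag); a=np.radians(yaw); ax=np.array([np.cos(a),np.sin(a),0]); ay=np.array([-np.sin(a),np.cos(a),0])
    e=np.cross(ay,n); e/=np.linalg.norm(e)   # module x
    t=Q@e; lo,hi=np.percentile(t,[1,99]); mid=c0+e*((lo+hi)/2-c0@e)
    slope=np.degrees(np.arctan2(e[2],e@ax)); print('slope',slope.round(2),'len',(hi-lo).round(4),'F',s['wrist_force'].round(1),'t',s['time'])
    def un(p): x=p@ax-x0; z=p[2]-.05; c=np.cos(np.pi/6); return np.array([x*c+z*.5,-x*.5+z*c])*1e3
    o=mid-n*.065; print('hook un',un(o+.0175*e+.008*n).round(1),'toe un',un(o-.02*e+.004*n).round(1),'tcp un',un(s['tool_pos']).round(1), 'y',(mid@ay).round(4))
E
python3 -c "
from mod import *
onrail('w5')"
```

```text
slope 20.33 len 0.0442 F [ 0.1  0.1 -0.7] t 6.35
hook un [23.6 16.4] toe un [-14.1  18.7] tcp un [ 5.1 57.7] y 0.2124
```

Call:
step_arm:
  motion:
    - [3, -0.15, 0, -0.14, 0]
    - [3, -0.3, 0, -0.26, 0]
    - [3, -0.44, 0, -0.4, 0]
    - [3, -0.54, 0, -0.52, 0]
    - [3, -0.62, 0, -0.65, 0]
    - [3, -0.62, 0, -0.65, 0]

```text
time: 7.0
tool_pos: [0.5527, 0.2688, 0.1079]
tcp_rot: [-0.152, 3.137, 0.0]
wrist_force: [-0.4, -0.0, -1.7]
width: 0.417
grip_force: 21.0
```

```bash
python3 -c "
from mod import *
onrail('w6')"
```

```text
slope 20.17 len 0.0442 F [-0.4 -0.  -1.7] t 7.0
hook un [30.3 18.6] toe un [-7.3 21.1] tcp un [11.9 60. ] y 0.2122
```

Call:
step_arm:
  motion:
    - [3, -0.2, 0, -1, 0]
    - [3, -0.2, 0, -2.5, 0]
    - [3, -0.2, 0, -4.5, 0]
    - [3, -0.2, 0, -7, 0]
    - [3, -0.2, 0, -9.5, 0]
    - [3, -0.2, 0, -11.5, 0]
    - [3, -0.2, 0, -11.5, 0]

```text
time: 7.75
tool_pos: [0.557, 0.2702, 0.2286]
tcp_rot: [-0.152, 3.129, 0.005]
wrist_force: [0.3, 0.7, -1.5]
width: 0.419
grip_force: 21.0
```

```bash
python3 -c "
from mod import *
onrail('w7')
go((.613,-.1036,.21),3.8)"
```

```text
slope 20.65 len 0.0442 F [ 0.3  0.7 -1.5] t 7.75
hook un [ 94.9 121. ] toe un [ 57.2 123.2] tcp un [ 76.1 162.3] y 0.213
shift [ -2.05 -37.71   1.55] twist -88.2 q [ 0.41  0.16  1.74 -0.    1.24 -1.26] t 7.8
```

Call:
step_arm:
  motion:
    - [3, -0.3, -3, 0, 7]
    - [3, -0.5, -6.5, 0, 15]
    - [3, -0.7, -10, 0, 23]
    - [3, -0.9, -13.5, 0, 31]
    - [3, -1.1, -17, 0, 39]
    - [3, -1.3, -20.5, 0, 47]
    - [3, -1.5, -24, 0, 55]
    - [3, -1.7, -27.5, 0, 63]
    - [3, -1.9, -31, 0, 71]
    - [3, -2, -34, 0, 79]
    - [3, -2, -36.5, 0, 86]
    - [3, -2, -37.7, 0.5, 91.8]
    - [3, -2, -37.7, 1.5, 91.8]
    - [3, -2, -37.7, 1.5, 91.8]
    - [3, -2, -37.7, 1.5, 91.8]
    - [3, -2, -37.7, 1.5, 91.8]

```text
time: 9.4
tool_pos: [0.6106, -0.1033, 0.2075]
tcp_rot: [-2.144, -2.295, 0.0]
wrist_force: [-0.4, -0.0, -1.8]
width: 0.419
grip_force: 20.9
```

```bash
cat > mv.py <<'E'
from mod import *
def vice(tag):
    s,Q,n,c0=module(tag); a=np.radians(3.8); vx=np.array([np.cos(a),np.sin(a),0]); vy=np.array([-vx[1],vx[0],0]); F=np.array([.638,-.1062,0])
    q=(Q-F)@np.c_[vx,vy,[0,0,1]]; r=cv2.minAreaRect((q[:,:2]*1e3).astype(np.float32))
    print('face in vice mm',np.percentile(q,[1,50,99],axis=0).round(4).tolist(),r,'n',(np.c_[vx,vy,[0,0,1]].T@n).round(3),'F',s['wrist_force'].round(1),'pos',s['tool_pos'].round(4),((s['tool_pos']-F)@np.c_[vx,vy,[0,0,1]]).round(4))
    return s
E
python3 -c "
from mv import *
s=vice('w8'); go((.613,-.1036,.12),3.8,s)"
```

```text
face in vice mm [[-0.0452, -0.0184, 0.2199], [-0.0305, -0.0022, 0.23], [-0.0102, 0.0233, 0.2361]] ((-27.769454956054688, 2.1496219635009766), (43.468143463134766, 35.86888122558594), 89.95125579833984) n [0.002 0.344 0.939] F [-0.4 -0.  -1.8] pos [ 0.6106 -0.1033  0.2075] [-0.0271  0.0047  0.2075]
shift [-0.05  0.24  8.75] twist 0.1 q [-0.21  0.18  1.75  0.    1.21 -0.28] t 9.4
```

Call:
step_arm:
  motion:
    - [3, 0, 0.25, 2, 0]
    - [3, 0, 0.25, 4.5, 0]
    - [3, 0, 0.25, 7, 0]
    - [3, 0, 0.25, 8.5, 0]
    - [3, 0, 0.25, 9.2, 0]
    - [3, 0, 0.25, 9.2, 0]
    - [3, 0, 0.25, 9.2, 0]

```text
time: 10.15
tool_pos: [0.6142, -0.1042, 0.1169]
tcp_rot: [2.146, 2.292, 0.002]
wrist_force: [1.1, -0.3, -1.5]
width: 0.419
grip_force: 21.0
```

```bash
python3 -c "
from mv import *
s=vice('w9'); go((.613,-.1036,.085),3.8,s)"
```

```text
face in vice mm [[-0.0418, -0.0195, 0.1293], [-0.0244, -0.0001, 0.1382], [-0.0068, 0.022, 0.1454]] ((-24.361801147460938, 0.7485198974609375), (43.60823059082031, 35.80708312988281), 89.75492095947266) n [-0.001  0.344  0.939] F [ 1.1 -0.3 -1.5] pos [ 0.6142 -0.1042  0.1169] [-0.0236  0.0035  0.1169]
shift [ 0.07 -0.12  3.19] twist -0.0 q [-0.21  0.26  1.83 -0.    1.05 -0.27] t 10.15
```

Call:
step_arm:
  motion:
    - [3, 0, 0, 0.8, 0]
    - [3, 0, 0, 1.6, 0]
    - [3, 0, 0, 1.9, 0]
    - [3, 0, 0, 2.2, 0]
    - [3, 0, 0, 2.4, 0]
    - [3, 0, 0, 2.4, 0]

```text
time: 10.8
tool_pos: [0.6134, -0.1054, 0.0943]
tcp_rot: [2.146, 2.293, -0.002]
wrist_force: [-5.4, -3.2, 12.8]
width: 0.417
grip_force: 23.5
```

```bash
python3 -c "
from mv import *
s=vice('w10')"
```

```text
face in vice mm [[-0.0425, -0.0211, 0.1076], [-0.0253, -0.0015, 0.1159], [-0.0077, 0.0209, 0.1227]] ((-25.057470321655273, -0.42613792419433594), (35.705204010009766, 43.87843704223633), 0.05679108202457428) n [0.009 0.322 0.947] F [-5.4 -3.2 12.8] pos [ 0.6134 -0.1054  0.0943] [-0.0245  0.0024  0.0943]
```

View pics/w10.png

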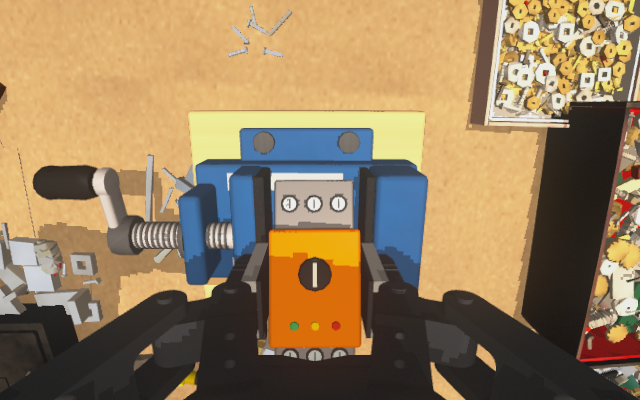

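Call:
step_arm:
  motion:
    - [3, 0, 0, 0.15, 0]
    - [3, 0, 0, 0.3, 0]
    - [3, 0, 0, 0.45, 0]
    - [3, 0, 0, 0.5, 0]

```text
time: 11.25
tool_pos: [0.6147, -0.1074, 0.0924]
tcp_rot: [2.142, 2.29, -0.003]
wrist_force: [-10.0, -6.8, 25.9]
width: 0.417
grip_force: 28.7
```

Call:
step_arm:
  motion:
    - [3, 0, 0, -0.2, 0]
    - [3, 0, 0, -0.4, 0]
    - [3, 0, 0, -0.4, 0]
    - [3.56, 0, 0, -0.4, 0]
    - [3.6, 0, 0, -0.4, 0]
    - [3.6, 0, 0, -0.4, 0]
  force: 20

```text
time: 11.85
tool_pos: [0.6136, -0.1045, 0.0911]
tcp_rot: [2.147, 2.292, 0.0]
wrist_force: [-0.3, 0.4, 0.4]
width: 0.423
grip_force: 0.0
```

```bash
python3 -c "
from mv import *
s=vice('w11'); print(s['width'],s['grip_force'])"
```

```text
face in vice mm [[-0.0424, -0.0237, 0.1072], [-0.025, -0.0033, 0.1143], [-0.0075, 0.0189, 0.1202]] ((-24.843252182006836, -2.6210365295410156), (44.702537536621094, 36.10645294189453), 89.6850357055664) n [-0.     0.263  0.965] F [-0.3  0.4  0.4] pos [ 0.6136 -0.1045  0.0911] [-0.0242  0.0033  0.0911]
0.4227641741324697 0.016047160388552584
```

Call:
step_arm:
  motion:
    - [3.62, 0, 0, 0, 0]
    - [3.64, 0, 0, 0, 0]
    - [3.66, 0, 0, 0, 0]
    - [3.7, 0, 0, 0, 0]
    - [3.75, 0, 0, 0, 0]
    - [3.75, 0, 0, 0, 0]

```text
time: 12.5
tool_pos: [0.6132, -0.1041, 0.0906]
tcp_rot: [-2.147, -2.293, 0.0]
wrist_force: [0.2, 0.6, -0.8]
width: 0.44
grip_force: 0.0
```

```bash
python3 -c "
from mv import *
s=vice('w12'); print(s['width'],s['grip_force'])"
```

```text
face in vice mm [[-0.0427, -0.0364, 0.1027], [-0.0254, -0.0132, 0.1047], [-0.008, 0.0054, 0.1061]] ((-25.199687957763672, -16.196456909179688), (35.86661911010742, 44.64169692993164), 0.42628541588783264) n [-0.     0.008  1.   ] F [ 0.2  0.6 -0.8] pos [ 0.6132 -0.1041  0.0906] [-0.0246  0.0037  0.0906]
0.44018622794487344 0.0
```

Module now flat on the bed but slid about 16 mm toward −y; regrip centred, lift slightly and recentre.

Call:
step_arm:
  motion:
    - [4.2, 0, 0, 0, 0]
    - [4.2, -0.6, 0, 0, 0]
    - [4.2, -1.3, 0, 0.2, 0]
    - [4.2, -1.95, 0, 0.4, 0]
    - [4.2, -1.95, 0, 0.4, 0]
    - [3, -1.95, 0, 0.4, 0]
    - [3, -1.95, 0, 0.4, 0]
    - [3, -1.95, 0, 0.4, 0]
    - [3, -1.95, 0, 0.4, 0]
    - [3, -1.95, 0, 0.2, 0]
    - [3, -1.95, 0, -0.1, 0]
    - [3, -1.4, 0, -0.1, 0]
    - [3, -0.8, 0, -0.1, 0]
    - [3, -0.37, 0, -0.1, 0]
    - [3, -0.37, 0, -0.1, 0]
    - [3, -0.37, 0, -0.1, 0]
  force: 25

```text
time: 14.15
tool_pos: [0.6134, -0.1076, 0.0916]
tcp_rot: [-2.147, -2.294, 0.0]
wrist_force: [0.3, 0.6, -1.1]
width: 0.414
grip_force: 25.2
```

```bash
python3 -c "
from mv import *
s=vice('w13'); print(s['width'],s['grip_force'])"
```

```text
face in vice mm [[-0.0426, -0.0228, 0.1081], [-0.0254, 0.0004, 0.1099], [-0.0079, 0.0217, 0.1113]] ((-25.30125617980957, -1.0311031341552734), (36.01543426513672, 46.404571533203125), 0.13098520040512085) n [-0.002  0.004  1.   ] F [ 0.3  0.6 -1.1] pos [ 0.6134 -0.1076  0.0916] [-0.0246  0.0003  0.0916]
0.4142294082374889 25.204892456531525
```

Call:
step_arm:
  motion:
    - [3, 0.05, 0, 0.2, 0]
    - [3, 0.05, 0, 0.4, 0]
    - [3, 0.05, 0, 0.52, 0]
    - [3, 0.05, 0, 0.52, 0]
    - [3.7, 0.05, 0, 0.52, 0]
    - [4, 0.05, 0, 0.52, 0]
    - [4.4, 0.05, 0, 0.52, 0]
    - [4.4, 0.05, 0, 0.52, 0]
    - [4.4, 0.05, 0, -1, 0]
    - [4.4, 0.05, 0, -3.5, 0]
    - [4.4, 0.05, 0, -7.5, 0]
    - [4.4, 0.05, 0, -10, 0]
    - [4.4, 0.05, 0, -10, 0]

```text
time: 15.5
tool_pos: [0.6172, -0.1081, 0.1989]
tcp_rot: [2.141, 2.286, 0.009]
wrist_force: [0.8, -0.3, 0.5]
width: 0.515
grip_force: 0.0
```

```bash
python3 -c "
from mv import *
s=vice('w14'); go((.4855,-.0862,.18),93.8,s)"
```

```text
face in vice mm [[-0.0423, -0.0226, 0.1033], [-0.025, -0.001, 0.1049], [-0.0077, 0.0216, 0.1064]] ((-25.201141357421875, -0.8498687744140625), (35.51325225830078, 45.65721130371094), 0.6179454922676086) n [0.    0.001 1.   ] F [ 0.8 -0.3  0.5] pos [ 0.6172 -0.1081  0.1989] [-0.0209 -0.0005  0.1989]
shift [  3.06 -13.02   1.74] twist 90.0 q [-0.21  0.19  1.76 -0.    1.19 -0.28] t 15.5
```

Call:
step_arm:
  motion:
    - [3, 0.6, -2.5, -0.5, -8]
    - [3, 1.2, -5, -0.5, -16]
    - [3, 1.8, -7.5, 0, -24]
    - [3, 2.4, -10, 1, -32]
    - [3, 3, -12, 2, -40]
    - [3, 3.1, -13, 3, -48]
    - [3, 3.1, -13, 3.5, -56]
    - [3, 3.1, -13, 3.5, -64]
    - [3, 3.1, -13, 3.5, -72]
    - [3, 3.1, -13, 3.5, -80]
    - [3, 3.1, -13, 3.5, -88]
    - [3, 3.1, -13, 3.5, -90]
    - [3, 3.1, -13, 3.5, -90]
    - [3, 3.1, -13, 3.5, -90]

```text
time: 16.95
tool_pos: [0.481, -0.0848, 0.1559]
tcp_rot: [0.102, -3.138, -0.001]
wrist_force: [-0.0, -0.2, 0.3]
width: 0.353
grip_force: 0.0
```

```bash
python3 - <<'E'
from h import *
import pickle
s=bot.read_state(); im,d=save('wrist','w15'); pickle.dump(s,open('pics/w15.pkl','wb'))
print(s['tool_pos'],s['tcp_rot'],s['q'].round(2))
u,v=np.meshgrid(np.arange(640),np.arange(400)); uv=np.c_[u.ravel(),v.ravel()]
P=pts('wrist',uv,d,s); rgb=im[uv[:,1],uv[:,0]].astype(int)
a=np.radians(3.8); B=np.c_[[np.cos(a),np.sin(a),0],[-np.sin(a),np.cos(a),0],[0,0,1]]; q=(P-[.638,-.1062,0])@B*1e3
m=(rgb.max(1)<95)&(q[:,0]<-115)&(q[:,0]>-185)&(abs(q[:,1])<50)&(q[:,2]>25)&(q[:,2]<85)
m2=(rgb.max(1)>=95)&(q[:,0]<-100)&(q[:,0]>-185)&(abs(q[:,1])<50)&(q[:,2]>25)&(q[:,2]<85)
for mm in (m,m2): print(mm.sum(),np.percentile(q[mm],[1,10,50,90,99],axis=0).round(1).tolist() if mm.sum() else 0)
cv2.imwrite('pics/c15.png',cv2.imread('pics/w15.png')[60:400,120:520])
E
```

```text
[ 0.48099159 -0.08477593  0.15593748] [ 1.01506333e-01 -3.13838899e+00 -6.40934804e-04] [-0.23 -0.03  2.07 -0.    1.1  -1.86]
1240 [[-165.7, -9.7, 50.7], [-163.6, -1.0, 61.5], [-149.0, 29.3, 71.6], [-133.6, 36.7, 73.7], [-124.7, 38.8, 74.5]]
809 [[-165.0, -8.5, 55.6], [-133.9, -1.8, 60.7], [-132.2, 16.6, 67.7], [-128.1, 34.8, 71.6], [-109.7, 39.5, 73.0]]
```

View pics/c15.png

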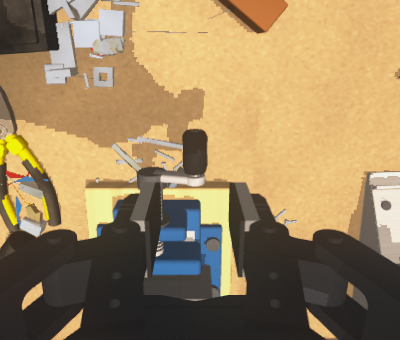

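Call:
step_arm:
  motion:
    - [3, 0, 0, 3, 0]
    - [3, 0, -0.05, 6, 0]
    - [3, 0, -0.05, 8.5, 0]
    - [3, 0, -0.05, 9.65, 0]
    - [3, 0, -0.05, 9.65, 0]
    - [3, 0, -0.05, 9.65, 0]
    - [1, 0, -0.05, 9.65, 0]
    - [1, 0, -0.05, 9.65, 0]
    - [1, 0, -0.05, 9.65, 0]
    - [1, 0, -0.05, 9.65, 0]
    - [1, 0, -0.05, 9.65, 0]
  force: 30

```text
time: 18.1
tool_pos: [0.4828, -0.0849, 0.0613]
tcp_rot: [-0.103, 3.137, 0.001]
wrist_force: [0.6, 5.5, 2.5]
width: 0.188
grip_force: 31.5
```

```bash
cat > cr.py <<'E'
from h import *
a=np.radians(3.8); B=np.c_[[np.cos(a),np.sin(a),0],[-np.sin(a),np.cos(a),0],[0,0,1]]
def cr(th0,step,N=20,end=-1e9):
    s=bot.read_state(); q=(s['tool_pos']-[.638,-.1062,0])@B*1e3; print('tcp vice',q.round(1),'F',(B.T@s['wrist_force']).round(1),'w',s['width'].round(3),s['grip_force'],'ang',np.degrees(np.arctan2(q[1],q[2]+6-58)).round(1))
    r=np.radians
    for i in range(1,N+1):
        t=max(th0-step*i,end); print([1,round(-.8*(th0-t)/360,2),round(3.2*(np.sin(r(t))-np.sin(r(th0))),2),round(-3.2*(np.cos(r(t))-np.cos(r(th0))),2),0],end=', ')
    print()
E
python3 -c "
from cr import *
cr(77,12)"
```

```text
Traceback (most recent call last):
  File "cr.py", line 4, in cr
    s=bot.read_state(); q=(s['tool_pos']-[.638,-.1062,0])@B*1e3; print('tcp vice',q.round(1),'F',(B.T@s['wrist_force']).round(1),'w',s['width'].round(3),s['grip_force'],'ang',np.degrees(np.arctan2(q[1],q[2]+6-58)).round(1))
                                                                                                                                     ^^^^^^^^^^^^^^^^
AttributeError: 'float' object has no attribute 'round'
```

```bash
sed -i "s/s\['width'\].round(3)/s['width']/" cr.py; python3 -c "
from cr import *
cr(77,12)"
```

```text
tcp vice [-153.4   31.6   61.3] F [0.9 5.5 2.5] w 0.1880142359146974 31.46671324968338 ang 73.6
[1, -0.03, np.float64(-0.22), np.float64(-0.63), 0], [1, -0.05, np.float64(-0.56), np.float64(-1.21), 0], [1, -0.08, np.float64(-1.02), np.float64(-1.7), 0], [1, -0.11, np.float64(-1.57), np.float64(-2.08), 0], [1, -0.13, np.float64(-2.18), np.float64(-2.34), 0], [1, -0.16, np.float64(-2.84), np.float64(-2.47), 0], [1, -0.19, np.float64(-3.51), np.float64(-2.46), 0], [1, -0.21, np.float64(-4.16), np.float64(-2.31), 0], [1, -0.24, np.float64(-4.77), np.float64(-2.02), 0], [1, -0.27, np.float64(-5.3), np.float64(-1.62), 0], [1, -0.29, np.float64(-5.74), np.float64(-1.12), 0], [1, -0.32, np.float64(-6.06), np.float64(-0.53), 0], [1, -0.35, np.float64(-6.26), np.float64(0.11), 0], [1, -0.37, np.float64(-6.32), np.float64(0.78), 0], [1, -0.4, np.float64(-6.24), np.float64(1.44), 0], [1, -0.43, np.float64(-6.02), np.float64(2.07), 0], [1, -0.45, np.float64(-5.67), np.float64(2.65), 0], [1, -0.48, np.float64(-5.22), np.float64(3.13), 0], [1, -0.51, np.float64(-4.67), np.float64(3.52), 0], [1, -0.53, np.float64(-4.05), np.float64(3.78), 0],
```

Call:
step_arm:
  motion:
    - [1, -0.03, -0.22, -0.63, 0]
    - [1, -0.05, -0.56, -1.21, 0]
    - [1, -0.08, -1.02, -1.7, 0]
    - [1, -0.11, -1.57, -2.08, 0]
    - [1, -0.13, -2.18, -2.34, 0]
    - [1, -0.16, -2.84, -2.47, 0]
    - [1, -0.19, -3.51, -2.46, 0]
    - [1, -0.21, -4.16, -2.31, 0]

```text
time: 18.9
tool_pos: [0.4879, -0.128, 0.0841]
tcp_rot: [-0.103, 3.137, -0.002]
wrist_force: [2.9, 2.2, 0.7]
width: 0.189
grip_force: 31.4
```

```bash
sed -i "s/round(3.2\*(np.sin(r(t))-np.sin(r(th0))),2)/round(float(3.2*(np.sin(r(t))-np.sin(r(th0)))),2)/;s/round(-3.2\*(np.cos(r(t))-np.cos(r(th0))),2)/round(float(-3.2*(np.cos(r(t))-np.cos(r(th0)))),2)/" cr.py; python3 -c "
from cr import *
cr(-19,12)"
```

```text
tcp vice [-151.2  -11.8   84.1] F [3.1 2.  0.7] w 0.18949037988286274 31.362987756729126 ang -20.2
[1, -0.03, -0.61, 0.28, 0], [1, -0.05, -1.14, 0.69, 0], [1, -0.08, -1.58, 1.19, 0], [1, -0.11, -1.9, 1.78, 0], [1, -0.13, -2.1, 2.42, 0], [1, -0.16, -2.16, 3.08, 0], [1, -0.19, -2.08, 3.75, 0], [1, -0.21, -1.86, 4.38, 0], [1, -0.24, -1.51, 4.95, 0], [1, -0.27, -1.06, 5.44, 0], [1, -0.29, -0.51, 5.82, 0], [1, -0.32, 0.11, 6.09, 0], [1, -0.35, 0.76, 6.21, 0], [1, -0.37, 1.43, 6.2, 0], [1, -0.4, 2.08, 6.05, 0], [1, -0.43, 2.69, 5.77, 0], [1, -0.45, 3.22, 5.37, 0], [1, -0.48, 3.66, 4.86, 0], [1, -0.51, 3.99, 4.28, 0], [1, -0.53, 4.18, 3.64, 0],
```

Call:
step_arm:
  motion:
    - [1, -0.03, -0.61, 0.28, 0]
    - [1, -0.05, -1.14, 0.69, 0]
    - [1, -0.08, -1.58, 1.19, 0]
    - [1, -0.11, -1.9, 1.78, 0]
    - [1, -0.13, -2.1, 2.42, 0]
    - [1, -0.16, -2.16, 3.08, 0]
    - [1, -0.19, -2.08, 3.75, 0]
    - [1, -0.21, -1.86, 4.38, 0]
    - [1, -0.24, -1.51, 4.95, 0]
    - [1, -0.27, -1.06, 5.44, 0]
    - [1, -0.29, -0.51, 5.82, 0]
    - [1, -0.32, 0.11, 6.09, 0]
    - [1, -0.35, 0.76, 6.21, 0]
    - [1, -0.37, 1.43, 6.2, 0]
    - [1, -0.4, 2.08, 6.05, 0]
    - [1, -0.43, 2.69, 5.77, 0]
    - [1, -0.45, 3.22, 5.37, 0]
    - [1, -0.48, 3.66, 4.86, 0]
    - [1, -0.51, 3.99, 4.28, 0]
    - [1, -0.53, 4.18, 3.64, 0]

```text
time: 20.9
tool_pos: [0.4901, -0.0847, 0.0464]
tcp_rot: [-0.103, 3.138, -0.0]
wrist_force: [7.2, 0.5, -3.8]
width: 0.18
grip_force: 30.9
```

```bash
python3 -c "
from cr import *
cr(-259,12)"
```

```text
tcp vice [-146.1   31.2   46.4] F [ 7.2  0.1 -3.8] w 0.18005762029099984 30.87219536304474 ang 100.2
[1, -0.03, 0.06, -0.67, 0], [1, -0.05, -0.02, -1.33, 0], [1, -0.08, -0.24, -1.96, 0], [1, -0.11, -0.59, -2.54, 0], [1, -0.13, -1.04, -3.03, 0], [1, -0.16, -1.59, -3.41, 0], [1, -0.19, -2.21, -3.67, 0], [1, -0.21, -2.86, -3.8, 0], [1, -0.24, -3.53, -3.79, 0], [1, -0.27, -4.18, -3.64, 0], [1, -0.29, -4.79, -3.35, 0], [1, -0.32, -5.32, -2.95, 0], [1, -0.35, -5.76, -2.45, 0], [1, -0.37, -6.09, -1.86, 0], [1, -0.4, -6.28, -1.22, 0], [1, -0.43, -6.34, -0.55, 0], [1, -0.45, -6.26, 0.11, 0], [1, -0.48, -6.04, 0.74, 0], [1, -0.51, -5.7, 1.32, 0], [1, -0.53, -5.24, 1.8, 0],
```

Call:
step_arm:
  motion:
    - [1, -0.06, 0.06, -0.67, 0]
    - [1, -0.11, -0.02, -1.33, 0]
    - [1, -0.16, -0.24, -1.96, 0]
    - [1, -0.21, -0.59, -2.54, 0]
    - [1, -0.26, -1.04, -3.03, 0]
    - [1, -0.3, -1.59, -3.41, 0]
    - [1, -0.34, -2.21, -3.67, 0]
    - [1, -0.36, -2.86, -3.8, 0]
    - [1, -0.39, -3.53, -3.79, 0]
    - [1, -0.42, -4.18, -3.64, 0]
    - [1, -0.44, -4.79, -3.35, 0]
    - [1, -0.47, -5.32, -2.95, 0]
    - [1, -0.5, -5.76, -2.45, 0]
    - [1, -0.52, -6.09, -1.86, 0]
    - [1, -0.55, -6.28, -1.22, 0]

```text
time: 22.4
tool_pos: [0.4986, -0.1469, 0.0581]
tcp_rot: [0.102, -3.14, -0.001]
wrist_force: [3.2, 3.5, 1.7]
width: 0.191
grip_force: 31.4
```

```bash
python3 -c "
from cr import *
cr(-439,10)"
```

```text
tcp vice [-141.8  -31.4   58.1] F [3.5 3.3 1.7] w 0.19082007945590337 31.3559290766716 ang -79.0
[1, -0.02, -0.06, 0.55, 0], [1, -0.04, -0.02, 1.11, 0], [1, -0.07, 0.12, 1.65, 0], [1, -0.09, 0.34, 2.16, 0], [1, -0.11, 0.65, 2.62, 0], [1, -0.13, 1.04, 3.03, 0], [1, -0.16, 1.49, 3.35, 0], [1, -0.18, 1.99, 3.6, 0], [1, -0.2, 2.53, 3.75, 0], [1, -0.22, 3.09, 3.81, 0], [1, -0.24, 3.64, 3.77, 0], [1, -0.27, 4.18, 3.64, 0], [1, -0.29, 4.69, 3.41, 0], [1, -0.31, 5.16, 3.1, 0], [1, -0.33, 5.56, 2.71, 0], [1, -0.36, 5.88, 2.26, 0], [1, -0.38, 6.13, 1.76, 0], [1, -0.4, 6.28, 1.22, 0], [1, -0.42, 6.34, 0.67, 0], [1, -0.44, 6.3, 0.11, 0],
```

Call:
step_arm:
  motion:
    - [1, -0.02, -0.06, 0.55, 0]
    - [1, -0.04, -0.02, 1.11, 0]
    - [1, -0.07, 0.12, 1.65, 0]
    - [1, -0.09, 0.34, 2.16, 0]
    - [1, -0.11, 0.65, 2.62, 0]
    - [1, -0.13, 1.04, 3.03, 0]
    - [1, -0.16, 1.49, 3.35, 0]
    - [1, -0.18, 1.99, 3.6, 0]
    - [1, -0.2, 2.53, 3.75, 0]
    - [1, -0.22, 3.09, 3.81, 0]
    - [1, -0.24, 3.64, 3.77, 0]
    - [1, -0.27, 4.18, 3.64, 0]

```text
time: 23.6
tool_pos: [0.4987, -0.1062, 0.0233]
tcp_rot: [0.105, -3.14, 0.004]
wrist_force: [-1.3, -4.3, 8.2]
width: 0.187
grip_force: 32.0
```

```bash
python3 -c "
from cr import *
cr(-559,9,10)"
```

```text
tcp vice [-139.     9.3   23.3] F [-1.6 -4.2  8.2] w 0.1873067631789785 32.00947970151901 ang 162.1
[1, -0.02, 0.46, -0.2, 0], [1, -0.04, 0.88, -0.47, 0], [1, -0.06, 1.26, -0.8, 0], [1, -0.08, 1.58, -1.19, 0], [1, -0.1, 1.83, -1.62, 0], [1, -0.12, 2.02, -2.09, 0], [1, -0.14, 2.13, -2.58, 0], [1, -0.16, 2.16, -3.08, 0], [1, -0.18, 2.11, -3.58, 0], [1, -0.2, 1.98, -4.07, 0],
```

Call:
step_arm:
  motion:
    - [1, -0.02, 0.46, -0.2, 0]
    - [1, -0.04, 0.88, -0.47, 0]
    - [1, -0.06, 1.26, -0.8, 0]
    - [1, -0.08, 1.58, -1.19, 0]
    - [1, -0.1, 1.83, -1.62, 0]
    - [1, -0.12, 2.02, -2.09, 0]
    - [1, -0.14, 2.13, -2.58, 0]
    - [1, -0.16, 2.16, -3.08, 0]
    - [1, -0.16, 2.16, -3.08, 0]

```text
time: 24.5
tool_pos: [0.4985, -0.0829, 0.0538]
tcp_rot: [0.103, -3.139, -0.002]
wrist_force: [1.1, 0.8, 0.8]
width: 0.189
grip_force: 31.3
```

```bash
python3 -c "
from cr import *
cr(-631,9,5)"
```

```text
tcp vice [-137.6   32.5   53.8] F [1.1 0.7 0.8] w 0.18914843379279667 31.256584525108337 ang 86.7
[1, -0.02, -0.05, -0.5, 0], [1, -0.04, -0.17, -0.99, 0], [1, -0.06, -0.37, -1.45, 0], [1, -0.08, -0.64, -1.87, 0], [1, -0.1, -0.98, -2.25, 0],
```

Call:
step_arm:
  motion:
    - [1, -0.02, -0.05, -0.5, 0]
    - [1, -0.02, -0.05, -0.5, 0]
    - [3.2, -0.02, -0.05, -0.5, 0]
    - [3.2, -0.02, -0.05, -0.5, 0]
    - [3.2, -0.02, -0.05, -0.5, 0]
    - [3.2, -0.02, -0.05, -2.5, 0]
    - [3.2, -0.02, -0.05, -6, 0]
    - [3.2, -0.02, -0.05, -10, 0]
    - [3.2, 4, 0, -14, 0]
    - [3.2, 8, 0, -16, 0]
    - [3.2, 8, 0, -16, 0]
    - [3.2, 8, 0, -16, 0]

```text
time: 25.7
tool_pos: [0.419, -0.0891, 0.2145]
tcp_rot: [-0.102, 3.137, -0.002]
wrist_force: [-0.4, -0.3, -1.0]
width: 0.378
grip_force: 0.0
```

```bash
python3 - <<'E'
from mv import *
s=vice('w20')
im=np.load('pics/w20_rgb.npy'); d=np.load('pics/w20.npy')
u,v=np.meshgrid(np.arange(640),np.arange(400)); uv=np.c_[u.ravel(),v.ravel()]
P=pts('wrist',uv,d,s); rgb=im[uv[:,1],uv[:,0]].astype(int)
a=np.radians(3.8); B=np.c_[[np.cos(a),np.sin(a),0],[-np.sin(a),np.cos(a),0],[0,0,1]]; q=(P-[.638,-.1062,0])@B*1e3
def pr(m,n): print(n,m.sum(),np.percentile(q[m],[2,50,98],axis=0).round(1).tolist() if m.sum()>5 else 0)
mid=abs(q[:,1])<34
blue=(rgb[:,2]>rgb[:,0]*1.5)
pr(mid&(abs(q[:,2]-71.5)<2.5)&blue&(q[:,0]<-30)&(q[:,0]>-75),'mov blue top')
pr(mid&(abs(q[:,2]-71.5)<3)&~blue&(q[:,0]<-30)&(q[:,0]>-75),'mov liner')
pr(mid&(abs(q[:,2]-71.5)<2.5)&blue&(q[:,0]>-5)&(q[:,0]<35),'fixed blue')
pr((q[:,2]>45)&(q[:,2]<80)&(q[:,0]<-125)&(rgb.max(1)<95)&(abs(q[:,1])<60)&(q[:,0]>-180),'knob')
cv2.imwrite('pics/c20.png',cv2.imread('pics/w20.png'))
E
```

```text
face in vice mm [[-0.2204, -0.1587, 0.0289], [-0.0159, -0.1537, 0.0308], [-0.0115, -0.0141, 0.2775]] ((-118.0672607421875, -81.27290344238281), (11.427064895629883, 256.3147277832031), 54.5978889465332) n [ 0.465 -0.547  0.696] F [-0.4 -0.3 -1. ] pos [ 0.419  -0.0891  0.2145] [-0.2174  0.0316  0.2145]
mov blue top 231 [[-51.8, -17.7, 69.1], [-49.6, 19.2, 70.3], [-43.9, 33.8, 71.6]]
mov liner 1 0
fixed blue 0 0
knob 509 [[-149.8, 23.7, 59.9], [-139.5, 31.0, 68.8], [-125.9, 39.2, 71.3]]
```

View pics/c20.png

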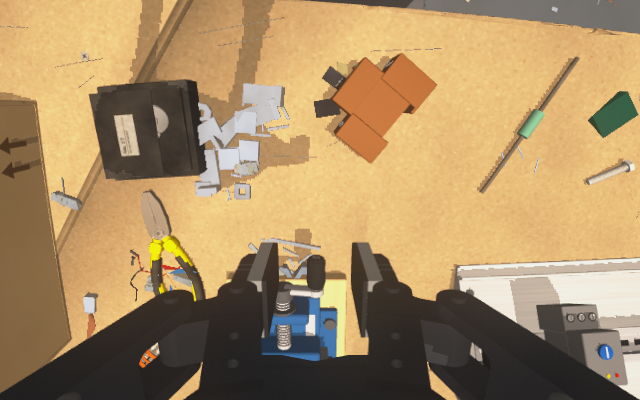

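Call:
step_arm:
  motion:
    - [3.2, 0, 0, -4, 0]
    - [3.2, -4, 0, -6, 0]
    - [3.2, -8, 0, -6, 0]
    - [3.2, -12, 0, -6, 0]
    - [3.2, -15, 0, -6, 0]
    - [3.2, -15, 0, -6, 0]
    - [3.2, -15, 0, -6, 0]

```text
time: 26.45
tool_pos: [0.5688, -0.0786, 0.2705]
tcp_rot: [0.104, -3.135, -0.002]
wrist_force: [0.8, 0.9, -0.3]
width: 0.376
grip_force: 0.0
```

```bash
python3 - <<'E'
from mv import *
s=vice('w21')
im=np.load('pics/w21_rgb.npy'); d=np.load('pics/w21.npy')
u,v=np.meshgrid(np.arange(640),np.arange(400)); uv=np.c_[u.ravel(),v.ravel()]
P=pts('wrist',uv,d,s); rgb=im[uv[:,1],uv[:,0]].astype(int)
a=np.radians(3.8); B=np.c_[[np.cos(a),np.sin(a),0],[-np.sin(a),np.cos(a),0],[0,0,1]]; q=(P-[.638,-.1062,0])@B*1e3
def pr(m,n): print(n,m.sum(),np.percentile(q[m],[2,50,98],axis=0).round(1).tolist() if m.sum()>5 else 0)
mid=abs(q[:,1])<34; blue=(rgb[:,2]>rgb[:,0]*1.5)
T=mid&(abs(q[:,2]-71.)<3)
pr(T&blue&(q[:,0]<-30)&(q[:,0]>-75),'mov blue top')
pr(T&~blue&(q[:,0]<-30)&(q[:,0]>-75),'mov liner')
pr(T&blue&(q[:,0]>-5)&(q[:,0]<35),'fixed blue')
pr(T&~blue&(q[:,0]>-5)&(q[:,0]<35),'fixed liner')
pr((q[:,2]>80)&(q[:,2]<90)&mid&(q[:,0]>-50)&(q[:,0]<10),'shoulders')
pr((q[:,2]>55)&(q[:,2]<75)&(q[:,0]<-128)&(rgb.max(1)<95)&(q[:,1]<50)&(q[:,1]>10)&(q[:,0]>-180),'knob')
cv2.imwrite('pics/c21.png',cv2.imread('pics/w21.png'))
E
```

```text
face in vice mm [[-0.0359, -0.0232, 0.1028], [-0.0225, -0.0002, 0.1048], [-0.0023, 0.021, 0.1065]] ((-18.878662109375, -0.9530563354492188), (34.71696853637695, 45.42068862915039), 0.28312990069389343) n [-0.005  0.004  1.   ] F [ 0.8  0.9 -0.3] pos [ 0.5688 -0.0786  0.2705] [-0.0672  0.0321  0.2705]
mov blue top 790 [[-51.0, -32.1, 68.6], [-45.4, 0.0, 70.7], [-39.7, 32.2, 72.2]]
mov liner 269 [[-39.1, -32.5, 69.2], [-37.0, 0.8, 70.6], [-35.5, 32.2, 72.6]]
fixed blue 601 [[5.9, -32.5, 70.1], [19.4, 16.4, 71.8], [28.3, 33.3, 73.4]]
fixed liner 30 [[6.2, -29.4, 70.4], [14.0, 6.6, 71.9], [14.6, 21.8, 73.2]]
shoulders 802 [[-36.1, -33.6, 81.1], [-23.0, 22.3, 83.1], [-1.3, 33.2, 89.0]]
knob 396 [[-149.2, 23.6, 64.7], [-138.3, 31.2, 69.2], [-128.1, 38.9, 71.5]]
```

View pics/c21.png

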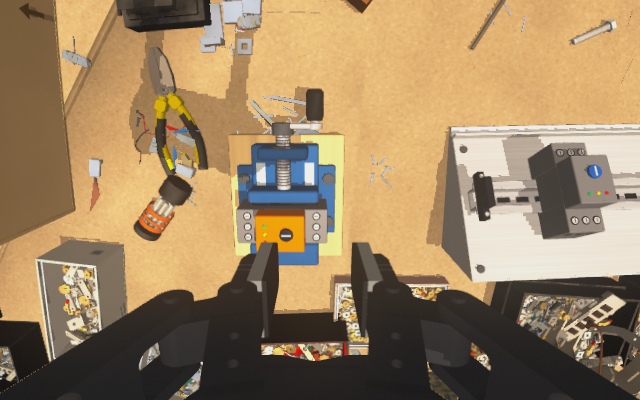

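The last view shows the orange module flat between both liners (285,230), the grey module still on the rail (575,190), and the gripper clear. The jaw travelled about 15.9 mm, so the opening is about 34 mm on a 36 mm part.

```bash
python3 -c "
from workcell import bot
print(bot.finish_job())"
```

```text
the job is handed in; nothing more can be done
None
```

The job is handed in at about 26.5 s of the 61 s. The orange module lies flat on its back, centred along the jaws and gripped by both; the grey module still hangs on the rail and the gripper is clear. Three things fell short: its lower end came up only about 10 degrees (14 to 24 asked) before it slid free. It was pressed on the bed with up to 26 N at the wrist while I tried to lay it flat. It then dropped flat and slid 16 mm, so I regripped and recentred it.

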